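# Lock the colour-rod case

## Robot

A 6-joint arm with a two-finger parallel gripper is mounted at the origin on the work surface. World frame = base frame: x ahead of the robot, y to its left, z up, the work surface at z = 0. Lengths are in m, angles in rad, forces in N, time in s.
With the tool pointing down it reaches from about 0.375 to 0.9 m from the base axis. Payload 3.1 kg.
Tool frame: the origin (TCP) lies at the very end of the fingers, on their centre line; the grasp point (between the pads) lies 19 mm behind it; z points along the fingers, y is the line along which they close (so a half turn about z gives the same grasp; the last joint's range is limited). The gripper opens to 87 mm and grips with 3 to 60 N. Pads are 19 mm wide; open, the fingers measure 117 mm over their backs; the gripper's body (75 mm by 190 mm) begins 51 mm behind the grasp point.
Start: joints at [-1.313, 0.527, 1.433, -0, 1.181, -0.178], TCP at [0.264, -0.567, 0.223] pointing down, gripper open.
Joint ranges: [-3.08, 3.08], [-0.75, 2.2], [0.22, 2.44], [-1.43, 4.57], [0, 2.65], [-2.85, 2.85]. Speed limits (rad/s): [2.79, 2.79, 3.14, 3.14, 3.14, 3.14].

## Interface

Orientations are given as a unit quaternion [w, x, y, z].
In Python, from workcell import arm, capture, camera_info gives the robot as it stands.
- The arm moves only by the tool play_rows, never from a script. Its argument "increments" is a list that holds one entry, the list of rows, each a list of 4 numbers: the shift along the world's x, y, z in mm, then the turn about the world's z in rad. A call has 1 to 20 rows; each row shifts and turns the commanded pose from where the row before left it; what a row does not reach is not made up. A row lasts 1/12 s, in which the tool goes at most 41.7 mm and 7.16 degrees, less where a joint would pass 70% of its speed; a pose out of reach is approached as far as the arm can. A call is refused whole if a number of a shift passes 41.7 or a number of a turn 0.125, either way. A call with a gripper value outside its range is refused whole. "jaw" is the closure in counts, from 0 (fully open) to 255 (shut), set as the call begins (left out, the last holds). The fingers move at their own pace and stop on an object; "force" is the grip in N (left out, the last holds). Time passes only in rows, so rows that do not move let the fingers close. It gives the time, the measured TCP pose, the force, the opening and the grip force at its end, in the units of the state.
- arm.observe(): the state, without advancing time (a new reading comes with each control period).
- capture(name): name is "side" or "top"; returns the picture (384x512x3 uint8, blue, green, red); there is no depth.
- camera_info(name): a dict with "fov_y" (degrees; the focal length in pixels is half the picture's height over the tangent of half this angle, whatever the lens; pixels are square), "cx", "cy" (the principal point, pixels), "view" (4x4, takes a point from world to camera coordinates). Camera axes: x right, y down, z forward; pixel columns grow to the right and rows downward; lengths in m; the calibration is good to about 2 mm. A picture is of the moment at which its call begins. camera_info takes no time and is no camera call.
- arm.close_job(): hands the job in; it is judged then, once.
The state is a dict: "t": time; "joint_pos": joint angles; "joint_vel": joint speeds; "tau": joint torques, N m; "ee_pos": TCP position; "tool_rot": TCP orientation; "force": force on the tool from outside, world axes, zero at the start; "wrist_torque": the same for the moment, N m; "finger_gap": finger opening in m; "finger_force": force on a finger pad.
Only numpy, scipy, OpenCV 4.12 (cv2) and the standard library are available. Lean on these libraries where they do the work, as an engineer would, in place of code of your own. Each camera call takes 0.05 s, during which the arm holds its last target. There are 200 camera calls.

## Task

Lock the case of glass colour rods by fingertip pushes: push a stud of the red slotted disc round until its slot lines up with the brass bolt, then push the bolt's orange tab until the bolt has gone right through the disc and is fully home in the keeper. Do not force the lock, and do not lift or shift the jar, the glass stub or the tin standing by.

Things in the scene. Friction and masses are not known exactly. Their poses are not given: they have to be found in the camera images.
- rod_case: Low plywood case fixed to the bench, 360 (x) x 250 (y) x 70 mm high, flat top at 70 mm, coloured rods under a clear lid. Origin: centre of its underside. Its x axis is the bolt's line, pointing the way the bolt is pushed; z up. On the top, centred on y = 0: the bolt's track (two rails, 28 mm wide over all, 14 mm high, x -140 to 18 mm), bridge, disc (centre x 78 mm), keeper.
- lock_disc (a joint): Angle of the slotted disc (rad, grows anticlockwise from above). At 0 the slot lies along the case's x, in line with the bolt, stud_a on the +y side; at pi it is in line again, studs swapped: either will do. Starts between 0.5 and 2.64; stops at -0.25 and 3.40. Friction holds it where left; a push at a stud takes about 3 N. Out of line, the disc stops the bolt.
- disc_centre (a point): Disc's axis, level with the jaws' tops (94 mm above the bench). Disc: 84 mm diameter, white flange 6 mm thick carrying two red half-round jaws 18 mm high, either side of a straight slot 18 mm wide right across through the centre, open above.
- stud_a (a point): Centre of the top of one of the disc's two upright black studs: 12 mm diameter, standing 30 mm above the jaws (from 94 to 124 mm above the bench), 30 mm from the disc's axis, square to the slot.
- stud_b (a point): Centre of the top of the other stud, diametrically opposite stud_a, of the same size.
- bolt (a joint): Travel of the brass bolt along the case's +x (m). 0 = drawn back, 0.120 = fully home against its stop; starts at 0 to 0.012. The bar is 12 mm square, its middle 84 mm above the bench; its rounded nose enters a slot a few degrees out and straightens it. Friction holds it where left; sliding takes about 4 N.
- bolt_nose (a point): Tip of the bolt's rounded nose, on the bar's middle line; at travel 0 it is 16 mm short of the disc's edge.
- tab_top (a point): Centre of the top face of the bolt's orange push tab, an upright plate on the bolt's tail, 12 mm thick along the case's x, 34 mm wide, reaching from 90 to 126 mm above the bench (so it rises above the rails, which end at 84 mm). Push on its -x face.
- frit_jar: Bystander: blue jar with a steel cap, 46 mm diameter, 62 mm high, loose, standing on the case's lid beside the bolt's track, about 92 mm from it. Origin: centre of its underside.
- rod_stub: Bystander: green upright glass rod stub, 34 mm diameter, 58 mm high, loose, standing on the case's lid on the other side of the track, about 92 mm from it. Origin: centre of its underside.
- frit_tin: Bystander: aluminium tin with a pale paper label, 64 mm diameter, 75 mm high, loose, standing on the bench beside the case, to the robot's right. Origin: centre of its underside.
- keeper (a point): Centre of the top of the keeper, the dark bridge beyond the disc that receives the nose: 36 mm wide, 30 mm long along x (case x 127 to 157 mm), top 94 mm above the bench.
- bridge (a point): Centre of the top of the dark bridge that guides the bolt before the disc: 28 mm wide, 18 mm long along x (case x 0 to 18 mm), top 100 mm above the bench. The tab stops short of it.

How it is judged:
On the way, in this order (a step that is already met when the one before it is completed fails the run):
1. the disc's slot is in line with the bolt (within 0.14 rad) ((value of joint lock_disc between -0.14 and 0.14 rad or value of joint lock_disc above 3 rad)), for 0.1 s.
2. the bolt is through the disc and home in the keeper (travel over 113 mm) (value of joint bolt above 0.113 m), for 0.2 s.
At the end, for the whole second after the job is handed in: The bolt has travelled more than 113 of its 120 mm and is at rest, the disc's slot is in line with it (within 0.12 rad, either way round), and the jar, stub and tin stand upright within 20 mm of where they began (value of joint bolt above 0.113 m and velocity of joint bolt below 0.01 m/s and (value of joint lock_disc between -0.12 and 0.12 rad or value of joint lock_disc between 3.02 and 3.26 rad) and distance of each of frit_jar, rod_stub, frit_tin from where it was at the start of the episode below 0.02 m and angle between each of frit_jar, rod_stub, frit_tin's own z axis and vertical below 0.15 rad); the robot touches nothing.
It fails at once if a bystander was lifted, carried, shoved or tipped (distance of any of frit_jar, rod_stub, frit_tin from where it was at the start of the episode above 0.03 m or angle between any of frit_jar, rod_stub, frit_tin's own z axis and vertical above 0.4 rad).
It fails at once if the lock was forced: the fingers bore on the case, disc or bolt with more than 50 N (contact force between the fingers and rod_case above 50 N).
It also fails if it takes over 54 s, if anything falls off the work surface, if the arm or the gripper's body presses on something with over 40 N, if the wrist force passes 120 N, or if a joint passes its speed limit or range.

## Working session

There is one attempt and no reset: what is moved stays moved. The work goes in short steps, Python scripts to look and compute and a tool call to move; the robot and the scene stay as the last step left them, time stands still between calls to the robot, and variables do not carry over. Pictures are saved under pics/ and viewed, at most 10 in all, crops included, and the job is handed in when it is done.

Besides the shell and the picture viewer there is one more tool, called after ">>>" as name([rows], argument=value, ...), one row to a line, values as JSON. play_rows: Moves the arm, as the interface text tells. Its arguments: {"type":"object","properties":{"increments":{"type":"array"},"jaw":{"type":"number"},"force":{"type":"number"}},"required":["increments"]}

```bash
mkdir -p pics; ls; python3 - <<'E'
from workcell import arm,capture,camera_info
import cv2
for n in("side","top"):
    cv2.imwrite(f"pics/{n}0.png",cv2.resize(capture(n),(800,600),interpolation=cv2.INTER_CUBIC)); print(n,camera_info(n))
print(arm.observe())
E
```

```text
pics
side {'fov_y': 43.00978779277954, 'cx': 248.59141149138102, 'cy': 189.89582015374427, 'view': array([[-0.87861994, -0.47747859, -0.00641924,  0.45530483],
       [-0.30290013,  0.56766544, -0.76551124,  0.30051113],
       [ 0.3691592 , -0.67064905, -0.64339049,  1.03279632],
       [ 0.        ,  0.        ,  0.        ,  1.        ]])}
top {'fov_y': 56.75190623961594, 'cx': 251.37896044786729, 'cy': 187.5385981264892, 'view': array([[-0.02137328, -0.99946208, -0.0248744 , -0.10361725],
       [-0.98697929,  0.02506059, -0.1588831 ,  0.55760844],
       [ 0.159421  ,  0.02115466, -0.986984  ,  0.81817689],
       [ 0.        ,  0.        ,  0.        ,  1.        ]])}
{'t': 0.1, 'joint_pos': array([-1.31346428e+00,  5.28416647e-01,  1.43377340e+00, -3.36097360e-05,
        1.18141493e+00, -1.78489027e-01]), 'joint_vel': array([ 5.73021983e-04, -1.18402125e-03, -2.87086910e-03,  7.51797053e-04,
       -1.26289940e-03, -6.31071468e-05]), 'tau': array([-9.96748749e-04, -4.40988564e+01, -1.77150500e+01,  6.34464598e-02,
        5.34113555e-02, -4.05483433e-05]), 'ee_pos': array([ 0.26369835, -0.56591016,  0.22164305]), 'tool_rot': array([-1.00476626e-03,  9.76349425e-01,  2.16196180e-01, -5.51825139e-05]), 'force': array([ 0.60636753, -0.21679116,  0.22827224]), 'wrist_torque': array([ 0.01225767, -0.00220655, -0.02793834]), 'finger_force': 0.0, 'finger_gap': 0.08694229817849675}
```

View pics/side0.png

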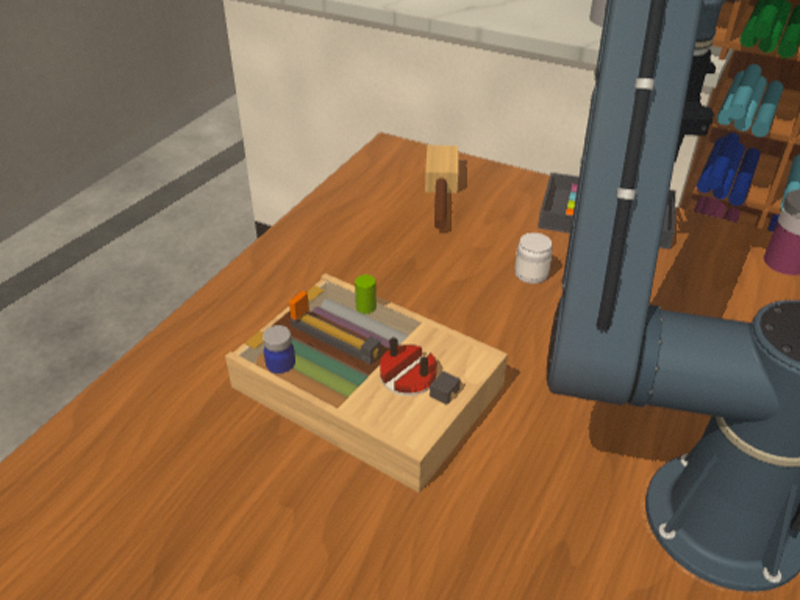

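View pics/top0.png

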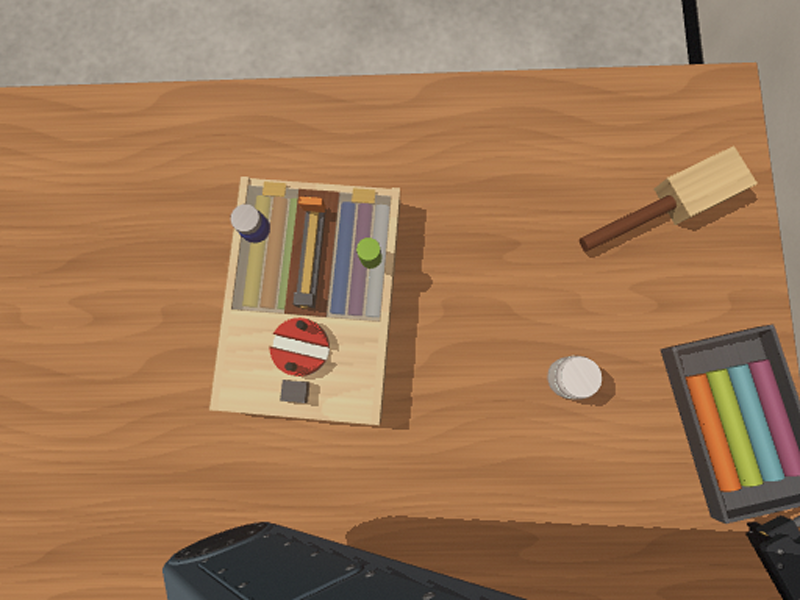

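The side view shows the orange tab at about (300,298), the studs at (394,343) and (424,358), and the keeper at (445,385). In the top view the tab is at (312,201), the disc at (299,347), and the keeper at (295,391). Next I'll enlarge these.

```bash
python3 - <<'E'
import cv2,numpy as np
from workcell import capture
s=capture("side")[170:270,140:340]; t=capture("top")[110:280,130:265]
cv2.imwrite("pics/s1.png",cv2.resize(s,None,fx=4,fy=4,interpolation=cv2.INTER_CUBIC))
cv2.imwrite("pics/t1.png",cv2.resize(t,None,fx=3.5,fy=3.5,interpolation=cv2.INTER_CUBIC))
E
```

```text
(no output)
```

View pics/s1.png

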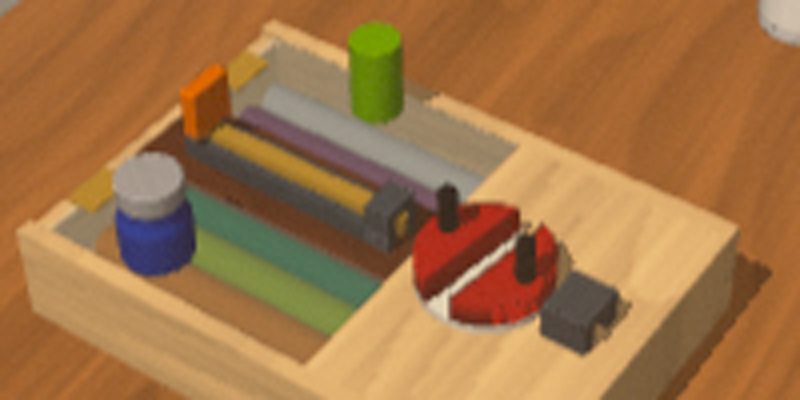

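View pics/t1.png

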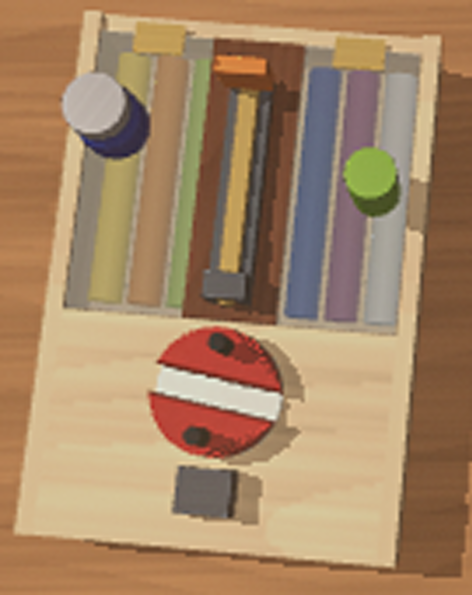

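```bash
cat > g.py <<'E'
import numpy as np
from workcell import camera_info
from scipy.optimize import least_squares
C={n:camera_info(n) for n in("side","top")}
def proj(n,p):
    c=C[n]; q=c["view"][:3,:3]@p+c["view"][:3,3]; f=192/np.tan(np.radians(c["fov_y"]/2))
    return np.array([f*q[0]/q[2]+c["cx"],f*q[1]/q[2]+c["cy"]])
def s(x,y): return ("side",np.array([140+x/4,170+y/4]))
def t(x,y): return ("top",np.array([130+x/3.5,110+y/3.5]))
def tri(obs): return least_squares(lambda p:np.concatenate([proj(n,p)-q for n,q in obs]),[.6,-.1,.1])
E
cat > a.py <<'E'
from g import *
P={"tab":[s(206,83),t(240,63)],"studfar":[s(447,187),t(222,341)],"studnear":[s(527,238),t(195,436)],
"bridge":[s(389,195),t(227,276)],"keeper":[s(579,292),t(207,488)],"jar":[s(148,172),t(94,101)],"stub":[s(376,36),t(371,173)]}
for k,o in P.items():
    r=tri(o); print(k,r.x.round(4),"px err",np.sqrt(2*r.cost).round(2))
E
python3 a.py
```

```text
tab [ 0.6813 -0.0016  0.1199] px err 1.03
studfar [0.5025 0.0102 0.1194] px err 0.5
studnear [0.4431 0.0265 0.1198] px err 0.12
bridge [0.545  0.0107 0.0954] px err 1.25
keeper [0.4107 0.0245 0.0903] px err 0.09
jar [0.6569 0.091  0.1301] px err 0.01
stub [ 0.6058 -0.0856  0.1254] px err 0.0
```

>>> play_rows([
  [[8,18,0,0.05],[14,34,0,0.05],[14,34,0,0.05],[14,34,0,0.05],[14,34,0,0.05],[14,34,0,0.05],[14,34,0,0.05],[14,34,0,0.05],[14,34,0,0.05],[14,34,0,0.05],[14,34,0,0.05],[14,34,0,0.05],[14,34,0,0.05],[14,34,0,0.05],[14,34,0,0.05],[14,34,0,0.05],[14,34,0,0.05],[14,34,0,0.014],[2,14,0,0],[0,0,0,0]],
], jaw=255, force=20)

```text
t: 1.87
ee_pos: [0.5122, 0.0467, 0.2224]
tool_rot: [-0.0, 0.795, 0.607, 0.0]
force: [-0.8, -0.7, -0.3]
finger_gap: 0.0004
finger_force: 0.0
```

>>> play_rows([
  [[0,0,-20,0],[0,0,-30,0],[0,0,-30,0],[0,0,-20,0],[0,0,-10,0],[0,-2,-6,0],[0,0,0,0]],
])

```text
t: 2.45
ee_pos: [0.5115, 0.0406, 0.1058]
tool_rot: [-0.0, 0.796, 0.605, -0.001]
force: [0.4, 0.2, 0.4]
finger_gap: 0.0001
finger_force: 0.0
```

```bash
python3 - <<'E'
from workcell import arm,capture
import cv2,numpy as np
print(arm.observe()["ee_pos"])
s=capture("side")[170:270,140:340]; t=capture("top")[110:280,120:300]
o=np.zeros((600,800,3),np.uint8)
s=cv2.resize(s,(560,280)); t=cv2.resize(t,(339,320))
o[:280,:560]=s;o[280:,:339]=t
cv2.imwrite("pics/c2.png",o)
E
```

```text
[0.51148114 0.04058773 0.10582564]
```

View pics/c2.png

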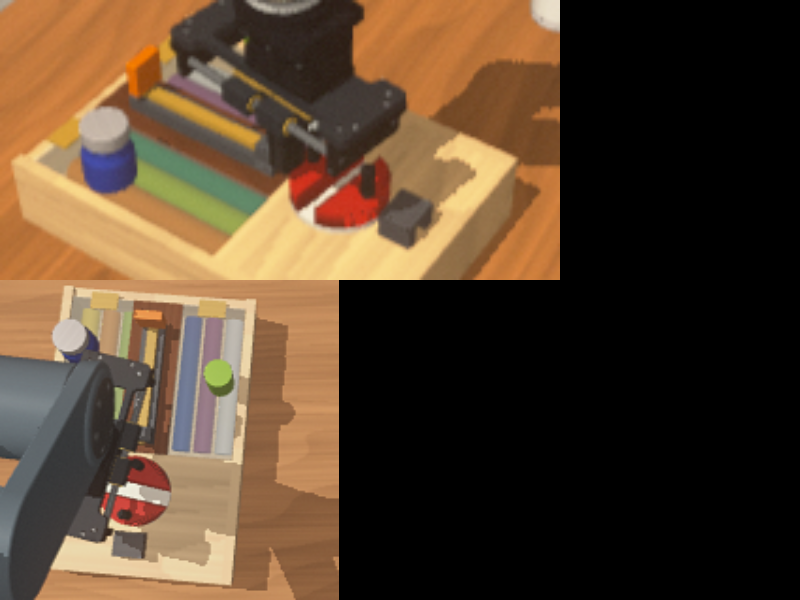

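```bash
python3 - <<'E'
import numpy as np
c=np.array([473,18.4]);
def F(w,l=15.5): return c+30*np.array([np.cos(w),np.sin(w)])+l*np.array([-np.sin(w),np.cos(w)])
p=np.array([511.5,40.6]);
for w in 6.014-np.arange(0,1.41,.1):
    q=F(w); print(round(w,2),q.round(1),(q-p).round(1)); p=q
E
```

```text
6.01 [506.   25.4] [ -5.5 -15.2]
5.91 [506.6  22. ] [ 0.5 -3.3]
5.81 [506.8  18.7] [ 0.2 -3.4]
5.71 [506.6  15.3] [-0.1 -3.4]
5.61 [506.1  11.9] [-0.5 -3.3]
5.51 [505.3   8.7] [-0.8 -3.3]
5.41 [504.2   5.5] [-1.1 -3.2]
5.31 [502.8   2.4] [-1.4 -3.1]
5.21 [ 5.01e+02 -5.00e-01] [-1.7 -2.9]
5.11 [499.   -3.2] [-2.  -2.7]
5.01 [496.7  -5.6] [-2.3 -2.5]
4.91 [494.2  -7.9] [-2.5 -2.2]
4.81 [491.5  -9.9] [-2.7 -2. ]
4.71 [488.5 -11.6] [-2.9 -1.7]
4.61 [485.5 -13. ] [-3.1 -1.4]
```

>>> play_rows([
  [[-1.5,-4,0,0],[-1.5,-4,0,0],[-1.5,-4,0,0],[-1,-3.2,0,0],[0.5,-3.3,0,-0.1],[0.2,-3.4,0,-0.1],[-0.1,-3.4,0,-0.1],[-0.5,-3.3,0,-0.1],[-0.8,-3.3,0,-0.1]],
])

```text
t: 3.3
ee_pos: [0.5057, 0.0101, 0.1071]
tool_rot: [-0.001, 0.922, 0.386, 0.001]
force: [-0.4, 4.1, 2.8]
finger_gap: 0.0007
finger_force: 2.2
```

>>> play_rows([
  [[-1.1,-3.2,0,-0.1],[-1.4,-3.1,0,-0.1],[-1.7,-2.9,0,-0.1],[-2,-2.7,0,-0.1],[-2.3,-2.5,0,-0.1],[-2.5,-2.2,0,-0.1],[-2.7,-2,0,-0.1],[-2.9,-1.7,0,-0.1],[0,0,0,0]],
])

```text
t: 4.05
ee_pos: [0.4894, -0.0104, 0.1071]
tool_rot: [-0.001, 1.0, -0.002, 0.001]
force: [1.9, 4.5, 1.0]
finger_gap: 0.0005
finger_force: 1.8
```

```bash
python3 - <<'E'
from workcell import arm,capture
import cv2,numpy as np
s=capture("side")[190:270,200:320]; t=capture("top")[180:270,150:240]
o=np.zeros((600,800,3),np.uint8)
o[:280,:420]=cv2.resize(s,(420,280),interpolation=2);o[200:600,400:800]=cv2.resize(t,(400,400),interpolation=2)
cv2.imwrite("pics/c3.png",o)
E
```

```text
(no output)
```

View pics/c3.png

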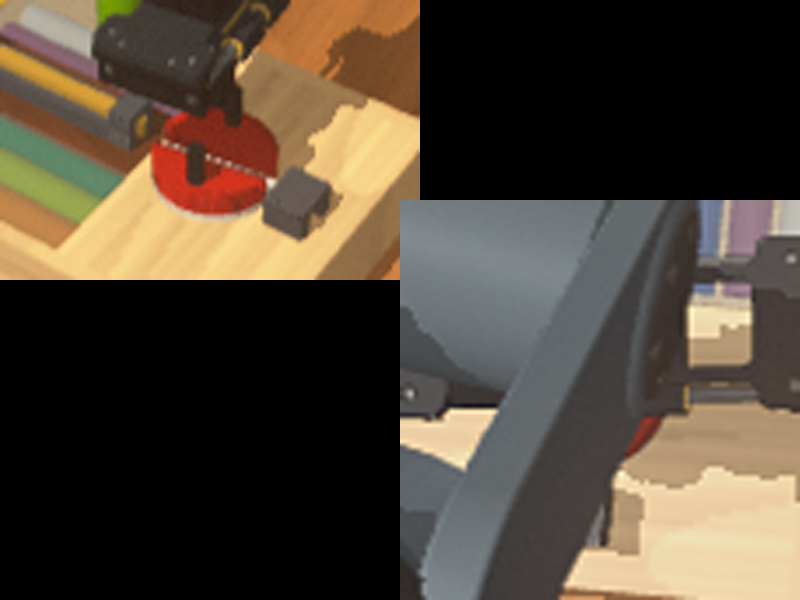

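The side view shows the slot nearly pointing at the keeper, with stud_b's top at about (196,146) in the crop. From that I'll work out the angle.

```bash
python3 - <<'E'
from g import *
q=np.array([200+196/3.5,190+147/3.5]); c=np.array([.4728,.0184])
r=least_squares(lambda p:proj("side",np.array([p[0],p[1],.1196]))-q,[.47,.04]).x
d=r-c; print(r,np.hypot(*d),"lock",(np.arctan2(*d[::-1])-(np.pi-.097)+np.pi/2))
E
```

```text
[0.47112059 0.05013004] 0.03177444810962676 lock 0.1498788644841922
```

>>> play_rows([
  [[-1.6,-0.7,0,-0.05],[-1.6,-0.7,0,-0.05],[-1.2,-0.3,0,0],[0,0,0,0],[5,0,0,0],[10,0,0,0],[5,0,20,0],[0,0,40,0],[0,-20,30,0],[30,-40,0,0],[40,-40,0,0],[40,-40,0,0],[40,-40,0,0],[20,-10,0,0],[0,0,0,0]],
])

```text
t: 5.4
ee_pos: [0.6425, -0.1691, 0.1961]
tool_rot: [0.002, 0.999, -0.051, 0.002]
force: [0.1, 0.4, 0.2]
finger_gap: 0.0002
finger_force: 0.0
```

```bash
python3 - <<'E'
from workcell import arm,capture
import cv2,numpy as np
s=capture("side")[190:270,200:320]; t=capture("top")[110:280,130:265]
o=np.zeros((600,800,3),np.uint8)
o[:214,:320]=cv2.resize(s,(320,214),interpolation=2);o[:595,324:796]=cv2.resize(t,(472,595),interpolation=2)
cv2.imwrite("pics/c4.png",o)
E
```

```text
(no output)
```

View pics/c4.png

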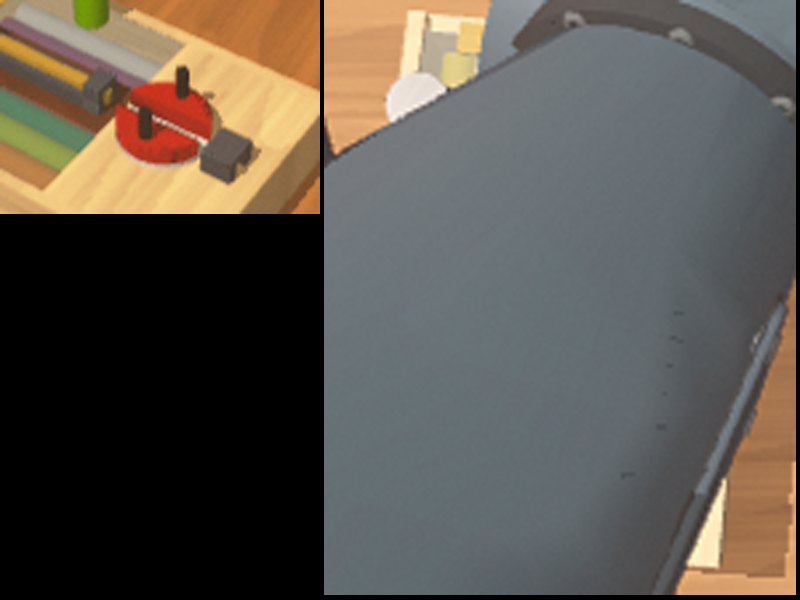

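Side view only (the arm blocks the top camera): the slot now points at the keeper, and the stud tops are at about (146,109) and (182,68) in the crop. I'll compute the angle from both studs.

```bash
python3 - <<'E'
from g import *
k=120/320
P=[least_squares(lambda p:proj("side",np.array([p[0],p[1],.1196]))-(200+x*k,190+y*k),[.47,.04]).x for x,y in[(146,109),(182,68)]]
d=P[0]-P[1]; print(P,np.hypot(*d),"lock",(np.arctan2(*d[::-1])-(np.pi-.097)+np.pi/2))
E
```

```text
[array([0.47527629, 0.04829875]), array([ 0.47127326, -0.0113499 ])] 0.05978281299141658 lock 0.029990378029187026
```

>>> play_rows([
  [[20,20,0,0],[30,35,0,0],[30,35,0,0],[0,35,0,0],[0,38,0,0],[0,0,-20,0],[0,0,-30,0],[0,0,-25,0],[0,0,-15,0],[0,0,-5,0],[0,0,0,0]],
])

```text
t: 6.42
ee_pos: [0.7098, -0.0069, 0.0996]
tool_rot: [-0.0, 0.999, -0.049, -0.003]
force: [-0.0, 0.1, -0.2]
finger_gap: 0.0012
finger_force: 0.0
```

>>> play_rows([
  [[-4,0.4,0,0],[-4,0.4,0,0],[-4,0.4,0,0],[-4,0.4,0,0],[-4,0.4,0,0],[-4,0.4,0,0],[-4,0.4,0,0],[-4,0.4,0,0]],
])

```text
t: 7.08
ee_pos: [0.6818, -0.0049, 0.1029]
tool_rot: [0.0, 0.999, -0.05, 0.002]
force: [4.4, -0.1, 3.8]
finger_gap: 0.0005
finger_force: 2.1
```

>>> play_rows([
  [[-4,0.4,0,0],[-4,0.4,0,0],[-4,0.4,0,0],[-4,0.4,0,0],[-4,0.4,0,0],[-4,0.4,0,0]],
])

```text
t: 7.58
ee_pos: [0.6559, -0.0023, 0.1016]
tool_rot: [0.0, 0.999, -0.05, 0.0]
force: [3.3, 0.3, 3.9]
finger_gap: 0.0003
finger_force: 2.1
```

>>> play_rows([
  [[-4,0.4,0,0],[-4,0.4,0,0],[-4,0.4,0,0],[-4,0.4,0,0],[-4,0.4,0,0],[-4,0.4,0,0]],
])

```text
t: 8.08
ee_pos: [0.6319, 0.0002, 0.1015]
tool_rot: [-0.0, 0.999, -0.05, -0.0]
force: [3.9, 0.7, 2.8]
finger_gap: 0.0006
finger_force: 2.1
```

>>> play_rows([
  [[-4,0.4,0,0],[-4,0.4,0,0],[-4,0.4,0,0],[-4,0.4,0,0],[-4,0.4,0,0],[-4,0.4,0,0],[-4,0.4,0,0],[-4,0.4,0,0]],
])

```text
t: 8.75
ee_pos: [0.5998, 0.0035, 0.1015]
tool_rot: [-0.0, 0.999, -0.05, -0.0]
force: [3.6, 2.1, 2.2]
finger_gap: 0.0005
finger_force: 2.1
```

>>> play_rows([
  [[-2,0.2,0,0],[-2,0.2,0,0],[-2,0.2,0,0],[-2,0.2,0,0]],
])

```text
t: 9.08
ee_pos: [0.5921, 0.0043, 0.1014]
tool_rot: [-0.0, 0.999, -0.05, -0.0]
force: [4.0, 2.2, 0.8]
finger_gap: 0.0007
finger_force: 2.0
```

>>> play_rows([
  [[-1.5,0.1,0,0],[-1.5,0.1,0,0],[-1.5,0.1,0,0]],
])

```text
t: 9.33
ee_pos: [0.5876, 0.0046, 0.1014]
tool_rot: [-0.0, 0.999, -0.05, -0.0]
force: [5.0, 2.0, 0.3]
finger_gap: 0.0006
finger_force: 2.0
```

>>> play_rows([
  [[-1,0.1,0,0],[-1,0.1,0,0],[-1,0.1,0,0]],
])

```text
t: 9.58
ee_pos: [0.5846, 0.0049, 0.1014]
tool_rot: [-0.0, 0.999, -0.05, -0.0]
force: [4.7, 2.9, 1.2]
finger_gap: 0.0007
finger_force: 2.0
```

>>> play_rows([
  [[-1,0.1,0,0],[-1,0.1,0,0],[-1,0.1,0,0]],
])

```text
t: 9.83
ee_pos: [0.5816, 0.0053, 0.1014]
tool_rot: [-0.0, 0.999, -0.05, -0.0]
force: [4.2, 3.6, 1.2]
finger_gap: 0.0002
finger_force: 2.0
```

>>> play_rows([
  [[-1,0.1,0,0],[-1,0.1,0,0]],
])

```text
t: 10.0
ee_pos: [0.5796, 0.0054, 0.1014]
tool_rot: [-0.0, 0.999, -0.05, -0.0]
force: [4.2, 3.8, 1.2]
finger_gap: 0.0001
finger_force: 2.0
```

>>> play_rows([
  [[-1,0.1,0,0],[-1,0.1,0,0]],
])

```text
t: 10.17
ee_pos: [0.5781, 0.0056, 0.1015]
tool_rot: [-0.0, 0.999, -0.05, 0.0]
force: [6.6, 2.3, -0.9]
finger_gap: 0.0006
finger_force: 3.0
```

>>> play_rows([
  [[-1,0.1,0,0],[-1,0.1,0,0]],
])

```text
t: 10.33
ee_pos: [0.5781, 0.0056, 0.1015]
tool_rot: [-0.0, 0.999, -0.05, 0.003]
force: [9.5, 3.3, -4.3]
finger_gap: 0.0006
finger_force: 4.6
```

The bolt stopped firmly after about 119 mm, where the stop was expected. I'll back off, rise and check.

>>> play_rows([
  [[0,0,0,0],[3,0,0,0],[8,-1,0,0],[15,-1,0,0],[0,0,20,0],[0,0,35,0],[0,0,35,0],[0,-20,0,0],[0,-40,0,0],[0,-40,0,0],[0,-40,0,0],[0,-40,0,0],[0,-40,0,0],[0,-40,0,0],[0,-20,0,0],[0,0,0,0]],
])

```text
t: 11.67
ee_pos: [0.5996, -0.282, 0.1902]
tool_rot: [0.001, 0.999, -0.053, -0.002]
force: [0.2, -0.1, -0.7]
finger_gap: 0.0004
finger_force: 0.0
```

```bash
python3 - <<'E'
from workcell import capture
import cv2,numpy as np
s=capture("side")[165:265,140:340]; t=capture("top")[110:280,130:265]
o=np.zeros((600,800,3),np.uint8)
o[:240,:480]=cv2.resize(s,(480,240),interpolation=2);o[:403,480:800]=cv2.resize(t,(320,403),interpolation=2)
cv2.imwrite("pics/c5.png",o)
E
```

```text
(no output)
```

View pics/c5.png

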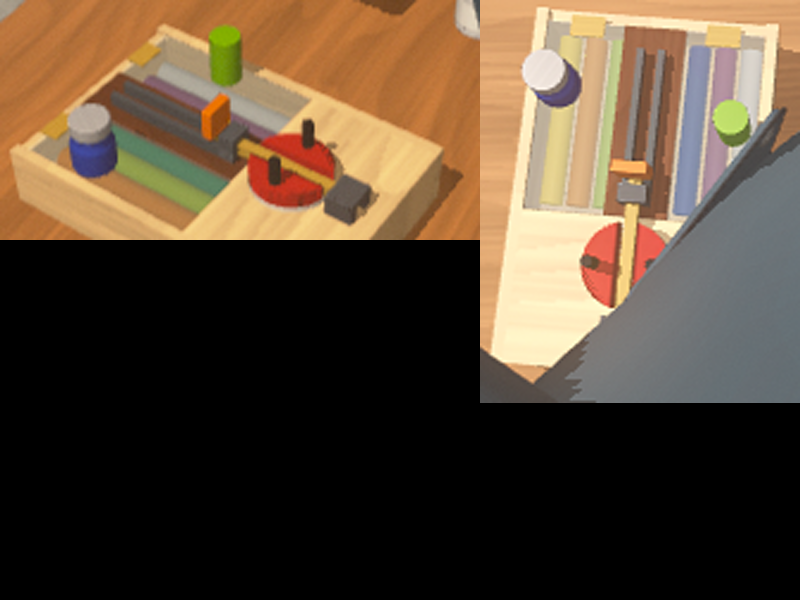

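The bolt runs through the disc into the keeper at about (345,195) in the side crop. The tab sits at the bridge at (215,117), and the jar and stub have not moved.

```bash
python3 -c "
from workcell import arm
print(arm.close_job())"
```

```text
the job is handed in; nothing more can be done
None
```

The case is locked and the job handed in: the bolt went through the lined-up disc to a firm stop in the keeper after about 119 mm, measured contact forces stayed around 10 N, and the jar and stub show no movement (I didn't re-check the tin, and no verdict came back).

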